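Slide the scoop box onto the narrow cabinet ledge

TASK

Slide the green stacking box, with the scoop in it, off the lazy susan tray and across the gap onto the narrow raised ledge beside it, and leave it square and flush in the corner, touching both the back fence and the end cheek. Push it along on its base rather than lifting or tipping it, keep the scoop inside, and leave the jars where they stand.

Things in the scene. Friction and masses are not known exactly. Their poses are not given: they have to be found in the camera images.
- ledge: Fixed narrow step shelf, white laminate. Origin: on the worktop below the inner corner of fence and cheek; +x along the ledge to the cheek, +y across it to the fence. Flat top 67 mm above the worktop, x -300 to 0 mm, y -85 to 0 mm (only 85 deep). Fence inner face at y = 0 (12 mm thick), cheek inner face at x = 0 (16 mm thick), both 40 mm above the top. Side towards the tray and other end open.
- ledge_corner (a point): Inner corner of the ledge: on its top (67 mm above the worktop), where fence and cheek meet; axes as ledge. The box pushed home here overhangs the ledge's open side by 25 mm, is stable, and clears the tray.
- tray: Lazy susan: fixed (locked, does not turn) round pale wooden tray, 420 mm across, no rim, flat top 70 mm above the worktop (3 mm above the ledge's top). Origin: its centre, on the worktop. A gap of 34 to 42 mm lies between its edge and the open long side of the ledge.
- box: Open green plastic stacking box, 160 (its x) x 110 (its y) x 75 mm high, walls 4 mm, flat sides (cosmetic rim 2 mm proud at the top), 0.3 to 0.6 kg, slides at some 2 to 6 N. Origin: centre of its underside. Starts on the tray, long side to the ledge, within 0.35 rad of parallel to it, 35 to 78 mm short of its final place along the ledge.
- scoop: Small aluminium scoop lying in the box, 125 mm long, 46 mm wide, 24 mm high, 60 g. Origin: on its underside at the back wall of its bowl; the bowl reaches 62 mm to +x, the handle 62 mm to -x.
- jar0: Bystander: steel-capped glass jar with a paper label, 56 mm wide, 85 mm tall, standing on the tray on the side away from the ledge. Origin: centre of its underside.
- jar1: Bystander: glass jar with a pale wooden lid, 62 mm wide, 110 mm tall, standing on the tray on the side away from the ledge. Origin: centre of its underside.
- jar2: Bystander: amber glass jar with a steel cap and paper label, 52 mm wide, 75 mm tall, standing on the tray on the side away from the ledge. Origin: centre of its underside.
- jar3: Bystander: glass jar with a pale wooden lid, 64 mm wide, 95 mm tall, standing on the worktop, behind the ledge's fence or on the robot's right beyond the tray. Origin: centre of its underside.
- jar4: Bystander: glass jar with a black cap and paper label, 56 mm wide, 120 mm tall, standing on the worktop, behind the ledge's fence or on the robot's right beyond the tray. Origin: centre of its underside.
Not all that is in view belongs to the job. There is more than one size of the scoop; the one meant has the size given above.

How it is judged (in metres and radians):
At the end, for the whole second after the job is handed in: The box rests level on the ledge (base within 4 mm of its top, tilt under 0.04 rad), within 4 mm of touching the fence and within 4 mm of touching the cheek, square to the ledge within 0.05 rad, at rest, with the scoop still in it (x of box in the frame of ledge_corner between -0.084 and -0.076 m and y of box in the frame of ledge_corner between -0.059 and -0.051 m and z of box in the frame of ledge_corner between -0.004 and 0.004 m and angle between the x axis of box and the x axis of ledge, either way round below 0.05 rad and angle between box's own z axis and vertical below 0.04 rad and linear speed of box below 0.01 m/s and z of scoop in the frame of box between -0.01 and 0.04 m and x of scoop in the frame of box between -0.08 and 0.08 m and y of scoop in the frame of box between -0.055 and 0.055 m).
It fails at once if the box is lifted more than 25 mm above the ledge's top (z of box in the frame of ledge_corner above 0.025 m).
It fails at once if the box is tipped more than 0.3 rad (angle between box's own z axis and vertical above 0.3 rad).
It fails at once if a jar is moved more than 20 mm (distance of any of jar0, jar1, jar2, jar3, jar4 from where it was at the start of the episode above 0.02 m).
It also fails if it takes over 64 s, if anything falls off the work surface, if the arm or the gripper's body presses on something with over 40 N, if the wrist force passes 120 N, or if a joint passes its speed limit or range.

ROBOT

A 6-joint arm with a two-finger parallel gripper is mounted at the origin on the work surface. World frame = base frame: x ahead of the robot, y to its left, z up, the work surface at z = 0. Lengths are in m, angles in degrees, forces in N, time in s.
With the tool pointing down it reaches from about 0.275 to 0.725 m from the base axis. Payload 5.6 kg.
Tool frame: the origin (TCP) lies midway between the tips of the shut fingers; the grasp point (between the pads) lies 19 mm behind it; z points along the fingers, y is the line along which they close (so a half turn about z gives the same grasp; the last joint's range is limited). The gripper opens to 85 mm and grips with 20 to 120 N. Pads are 22 mm wide; open, the fingers measure 114 mm over their backs; the gripper's body (76 mm by 85 mm) begins 54 mm behind the grasp point. The pads swing forward as they close: fully open they stand 13 mm farther back than shut.
Start: joints at [-53.938, 14.616, 6.199, 0, -81.583, -16.306], TCP at [0.186, -0.518, 0.231] pointing down, gripper open.
Joint ranges: [-168.99, 168.99], [-69.2, 112.95], [-62.41, 85.93], [-164.36, 98.24], [-168.68, -3.75], [-174.98, 174.98]. Speed limits (degrees/s): [147.25, 147.25, 180, 180, 180, 180].

INTERFACE

Orientations are given as [roll, pitch, yaw] about the fixed x, y, z axes, in that order (R = Rz(yaw) Ry(pitch) Rx(roll)).
In Python, from bench import observe, camera, hand_in, spot_in, trace, mark_of gives the robot as it stands.
- The arm moves only by the shell command python3 -m pendant 'ROWS'. ROWS is text: rows parted by semicolons, each of 7 numbers parted by spaces: the turn, a rotation vector about the world's x, y, z in rad, then the shift along the world's x, y, z in cm, then the opening, from 0 (shut) to 1 (fully open). In form: wx wy wz tx ty tz fingers; .... A call has 1 to 5 rows; each row is the pose to reach, as a shift and turn from the pose commanded when the call began; what a row does not reach only later rows make up. A row lasts 1/12 s, in which the tool goes at most 41.7 mm and 7.16 degrees, less where a joint would pass 70% of its speed; a pose out of reach is approached as far as the arm can. A call with a gripper value outside its range is refused whole. The fingers move at their own pace and stop on an object; the grip force is fixed at half the most. Time passes only in rows, so rows that repeat a pose let the fingers close. It gives the time, the measured TCP pose, the force, the opening and the grip force at its end, in the units of the state.
- observe(): the state, without advancing time (a new reading comes with each control period).
- camera(name): name is "scene" or "top" or "wrist"; returns a dict with "pixels" (384x512x3 uint8, red, green, blue), "range_z" (384x512 float32, m along the optical axis (not along the pixel's ray), 0 where there is no reading), "mtx" (3x3 intrinsics, pixels), "origin" and "attitude" of the camera in the world. Camera axes: x right, y down, z forward; pixel columns grow to the right and rows downward; lengths in m; the calibration is good to about 2 mm. A picture is of the moment at which its call begins.
- hand_in(): hands the job in; it is judged then, once.
Trained networks look in the newest picture that a camera, given by its name, has taken for a name from the list of things; names that differ only in an ending like _2 or _b are one class to them, and where a whole thing is asked for, a point or a joint stands for the part that bears it (a point fixed in the world has none). Each returns a list of dicts, best first, with "confidence" (0 to 1); they miss things now and then, are a little off and sometimes report something else, mostly with a low value. They report only what shows in the picture. A call takes as long as a camera call. They do not tell look-alikes from the thing itself.
- spot_in(thing, camera): "location" ([column, row] in pixels, amid what is visible of it).
- trace(thing, camera): "mask" (384x512 bool, what is visible of it) and "location" ([column, row] in pixels, amid what is visible of it).
- mark_of(thing, camera): "location" ([column, row] in pixels: a listed point, or the origin of a listed thing).
The state is a dict: "time_s": time; "joint_positions": joint angles; "dq": joint speeds; "joint_torque": joint torques, N m; "tcp_pos": TCP position; "eef_rot": TCP orientation; "contact_force": force on the tool from outside, world axes, zero at the start; "wrist_torque": the same for the moment, N m; "width": finger opening in m; "gripper_force": force on a finger pad.
Only numpy, scipy, OpenCV 4.12 (cv2) and the standard library are available. Lean on these libraries where they do the work, as an engineer would, in place of code of your own. Each camera call takes 0.05 s, during which the arm holds its last target. There are 200 camera calls.

## Working session

There is one attempt and no reset: what is moved stays moved. The work goes in short steps, Python scripts to look and compute and a shell command to move; the robot and the scene stay as the last step left them, time stands still between calls to the robot, and variables do not carry over. Pictures are saved under pics/ and viewed, at most 10 in all, crops included, and the job is handed in when it is done.

```bash
mkdir -p pics; cat > h.py <<'E'
import numpy as np,cv2
from bench import observe,camera,hand_in,spot_in,trace,mark_of
def att(c):
    a=np.array(c["attitude"],float)
    if a.shape==(3,3): return a
    from scipy.spatial.transform import Rotation as R
    return R.from_euler('xyz',a,degrees=True).as_matrix() if a.size==3 else None
def cloud(c):
    z=c["range_z"];v,u=np.mgrid[:384,:512];K=np.array(c["mtx"])
    p=np.dstack([(u-K[0,2])/K[0,0]*z,(v-K[1,2])/K[1,1]*z,z])
    return p@att(c).T+np.array(c["origin"])
E
python3 - <<'E'
from h import *
print(observe())
ims=[]
for n in ["scene","top"]:
    c=camera(n);print(n,c["origin"],c["attitude"],c["mtx"])
    cv2.imwrite(f"pics/{n}0.png",c["pixels"][:,:,::-1])
    P=cloud(c);np.save(n+"0.npy",P)
    for t in ["box","scoop","ledge","tray","jar0","jar1","jar2","jar3","jar4"]:
        for r in trace(t,n)[:3]:
            m=r["mask"]&(c["range_z"]>0);q=P[m]
            print(t,np.round(r["confidence"],2),np.round(r["location"]),m.sum(),np.round(np.median(q,0),3),np.round(np.percentile(q,98,axis=0),3))
    print("corner",mark_of("ledge_corner",n)[:2])
E
```

```text
{'time_s': 0.0, 'joint_positions': array([-5.39385083e+01,  1.46525448e+01,  6.13018378e+00, -2.52162097e-02,
       -8.15819175e+01, -1.63048950e+01]), 'dq': array([ 0.06569457,  0.0089971 , -0.02510978, -0.08389622,  0.04438192,
       -0.04874365]), 'joint_torque': array([-4.71720305e-04, -3.86625159e+01,  2.37934470e+01,  5.36531657e+00,
       -6.29540038e-03, -6.02714977e-05]), 'tcp_pos': array([ 0.18578009, -0.51715393,  0.2304023 ]), 'eef_rot': array([ 1.79892913e+02, -5.34145687e-03, -1.60247113e+02]), 'contact_force': array([ 0.50307165, -0.41654804, -0.54822861]), 'wrist_torque': array([0.01735148, 0.03822571, 0.01289379]), 'gripper_force': 0.0, 'width': 0.08536500669722921}
scene [1.26885322 0.36986834 1.32802635] [-1.44568384e+02  1.44222109e-02  1.15024220e+02] [[485.34756479   0.         251.05081575]
 [  0.         485.34756479 187.91684531]
 [  0.           0.           1.        ]]
box 0.97 [252. 210.] 2000 [0.532 0.038 0.094] [0.643 0.115 0.148]
box 0.68 [254. 217.] 254 [0.559 0.05  0.082] [0.585 0.082 0.101]
box 0.23 [172. 169.] 349 [ 0.542 -0.234  0.13 ] [ 0.558 
[... 2723 characters left out ...]
0.493 0.103]
jar2 0.78 [327. 171.] 284 [ 0.604 -0.235  0.177] [ 0.632 -0.211  0.187]
jar2 0.75 [382. 201.] 285 [ 0.512 -0.443  0.113] [ 0.538 -0.426  0.127]
jar2 0.71 [132. 185.] 292 [0.549 0.462 0.091] [0.576 0.493 0.103]
jar3 0.78 [327. 171.] 284 [ 0.604 -0.235  0.177] [ 0.632 -0.211  0.187]
jar3 0.75 [382. 201.] 285 [ 0.512 -0.443  0.113] [ 0.538 -0.426  0.127]
jar3 0.71 [132. 185.] 292 [0.549 0.462 0.091] [0.576 0.493 0.103]
jar4 0.78 [327. 171.] 284 [ 0.604 -0.235  0.177] [ 0.632 -0.211  0.187]
jar4 0.75 [382. 201.] 285 [ 0.512 -0.443  0.113] [ 0.538 -0.426  0.127]
jar4 0.71 [132. 185.] 292 [0.549 0.462 0.091] [0.576 0.493 0.103]
corner [{'location': [190.7, 142.9], 'confidence': 0.93}]
```

```bash
python3 -m pendant 2>&1 | head -20; ls
```

```text
invalid input
h.py
pics
scene0.npy
top0.npy
```

View pics/scene0.png

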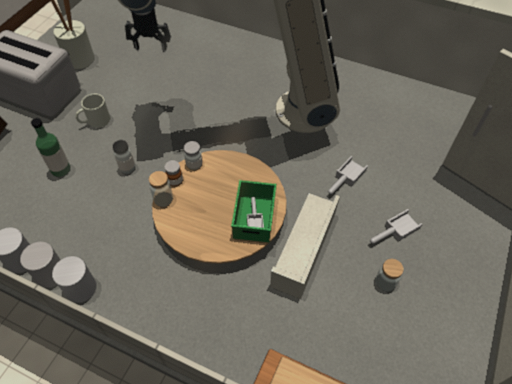

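View pics/top0.png

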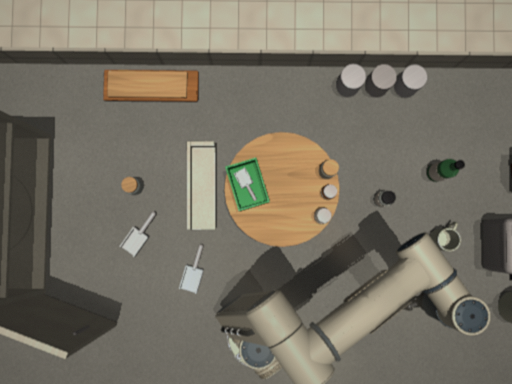

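```bash
python3 - <<'E'
from h import *
c=camera("top");P=cloud(c);S=np.load("scene0.npy")
im=c["pixels"].astype(int)
# box rim top z 0.135..0.155 near box
for n,Q in [("top",P),("scene",S)]:
    m=(Q[...,2]>.137)&(Q[...,2]<.155)&(Q[...,0]>.4)&(Q[...,0]<.72)&(Q[...,1]>-.08)&(Q[...,1]<.16)
    q=Q[m][:,:2].astype(np.float32);print(n,"box",cv2.minAreaRect(q),len(q),np.median(Q[m][:,2]))
    # fence/cheek top at .107
    m=(Q[...,2]>.1)&(Q[...,2]<.114)&(Q[...,0]>.3)&(Q[...,0]<.8)&(Q[...,1]>.13)&(Q[...,1]<.36)
    q=Q[m][:,:2].astype(np.float32);print("fence",cv2.minAreaRect(q),len(q),np.median(Q[m][:,2]))
    np.save(n+"_f.npy",q)
    m=(Q[...,2]>.06)&(Q[...,2]<.074)&(Q[...,0]>.3)&(Q[...,0]<.8)&(Q[...,1]>.135)&(Q[...,1]<.36)
    q=Q[m][:,:2].astype(np.float32);print("ledge",cv2.minAreaRect(q),len(q),np.median(Q[m][:,2]))
    m=(Q[...,2]>.064)&(Q[...,2]<.077)&(Q[...,0]>.2)&(Q[...,0]<.8)&(Q[...,1]>-.4)&(Q[...,1]<.125)
    q=Q[m][:,:2].astype(np.float32);print("tray",cv2.minEnclosingCircle(q))
mk=mark_of("ledge_corner","top")[0]["location"];print(mk)
u,v=mk;K=np.array(c["mtx"]);d=att(c)@[(u-K[0,2])/K[0,0],(v-K[1,2])/K[1,1],1];o=np.array(c["origin"]);print(o+d*(.067-o[2])/d[2])
E
```

```text
top box ((0.5530998110771179, 0.04643497243523598), (0.16493676602840424, 0.11393866688013077), 17.56357765197754) 264 0.144178329161205
fence ((0.5505681037902832, 0.2155429571866989), (0.3131926357746124, 0.09376509487628937), 0.600300669670105) 369 0.1065203570679496
ledge ((0.5443806052207947, 0.20980043709278107), (0.30003196001052856, 0.08516274392604828), 0.9827171564102173) 1705 0.06687309280872111
tray ((0.5443950295448303, -0.07868966460227966), 0.20994824171066284)
scene box ((0.5529475212097168, 0.046249862760305405), (0.17035099864006042, 0.11436285823583603), 17.596080780029297) 424 0.1442406928296911
fence ((0.5536064505577087, 0.21499720215797424), (0.3170804977416992, 0.09679371863603592), 1.1166471242904663) 614 0.10674261003759211
ledge ((0.5508975982666016, 0.2144148051738739), (0.32170870900154114, 0.09781491011381149), 1.204277515411377) 2290 0.06693245379619073
tray ((0.5438061356544495, -0.07879509031772614), 0.21230904757976532)
[189.6, 146.0]
[0.69815958 0.25990532 0.067     ]
```

Scene view: the green box sits at (253,210) with a scoop in it, the ledge at (305,245) and the tray jars at (160,185), (173,172) and (193,155). Top view: box at (247,187), ledge at (201,186) with its cheek at row 143 and the fence on its left.

Possible mix-ups for the scoop: (245,180) in the box, (193,278) loose and (133,236) loose. I choose the one in the box. There is only one green box, at (247,187). I'll check it in a close crop.

```bash
python3 - <<'E'
from h import *
im=cv2.imread("pics/top0.png")[130:240,170:350];cv2.imwrite("pics/crop.png",cv2.resize(im,None,fx=4,fy=4,interpolation=cv2.INTER_CUBIC))
E
```

```text
(no output)
```

View pics/crop.png

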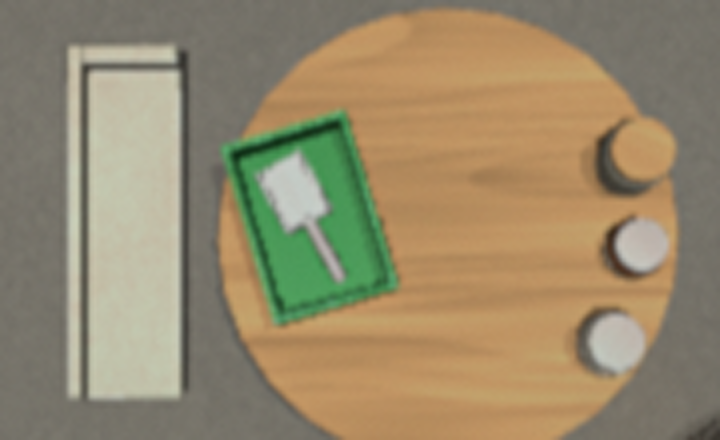

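The crop shows the green box at crop (310,220) with the small scoop inside. The ledge corner is at crop (87,65), and the jars on the right are clear of the push side.

```bash
python3 -m pendant '0 0 .12 2.4 2.8 1 1; 0 0 .24 4.8 5.6 2 1; 0 0 .36 7.2 8.4 3 1; 0 0 .48 9.6 11.2 4 1; 0 0 .6 12 14 4 1'
python3 -m pendant '0 0 .12 2.4 2.8 0 1; 0 0 .24 4.8 5.6 0 1; 0 0 .36 7.2 8.4 0 1; 0 0 .48 9.6 11.2 0 1; 0 0 .6 12 14 0 1'
python3 -m pendant '0.04 0 .04 2.4 3 0 1; 0.12 0 0.04 4.8 6 0 1; .2 0 .04 7.2 9 0 1; .25 0 .04 9.6 12 0 1; .25 0 .04 12.6 15 0 1'
```

```text
time_s: 1.62
tcp_pos: [0.3072, -0.377, 0.2736]
eef_rot: [-179.8, -0.0, -125.5]
contact_force: [1.1, 0.1, 1.0]
width: 0.0852
gripper_force: 0.0
time_s: 2.03
tcp_pos: [0.4268, -0.236, 0.2716]
eef_rot: [-180.0, -0.0, -91.1]
contact_force: [0.4, -1.5, 0.5]
width: 0.0856
gripper_force: 0.0
time_s: 2.45
tcp_pos: [0.5522, -0.0882, 0.2712]
eef_rot: [179.9, 14.5, -89.4]
contact_force: [1.8, -1.6, 0.7]
width: 0.0855
gripper_force: 0.0
```

```bash
python3 -m pendant '0 0 0.008 0 0 -4 1; 0 0 .008 0 0 -8 1; 0 0 .008 0 0 -12 1; 0 0 .008 0 0 -16 1; 0 0 .008 0 1 -18.8 1'
python3 -m pendant '0 0 0 0 1 0 1; 0 0 0 0 2 0 1; 0 0 0 0 3 0 1; 0 0 0 0 3.5 0 1; 0 0 0 0 4 0 1'
python3 -m pendant '0 0 0 0 .5 0 1; 0 0 0 0 1 0 1; 0 0 0 0 1.5 0 1; 0 0 0 0 2 0 1; 0 0 0 0 2.5 0 1'
python3 - <<'E'
from h import *
c=camera("top");cv2.imwrite("pics/a1.png",cv2.resize(c["pixels"][110:260,150:370,::-1],None,fx=3,fy=3))
E
```

```text
time_s: 2.87
tcp_pos: [0.5496, -0.0787, 0.0795]
eef_rot: [179.7, 14.3, -88.9]
contact_force: [-0.1, -0.1, -0.9]
width: 0.0854
gripper_force: 0.0
time_s: 3.28
tcp_pos: [0.5529, -0.0373, 0.0858]
eef_rot: [-179.8, 14.3, -88.6]
contact_force: [-0.2, 0.4, 0.1]
width: 0.0856
gripper_force: 0.0
time_s: 3.7
tcp_pos: [0.5512, -0.0132, 0.0834]
eef_rot: [179.9, 14.3, -88.8]
contact_force: [-1.0, -3.4, 1.0]
width: 0.0854
gripper_force: 1.6
```

View pics/a1.png

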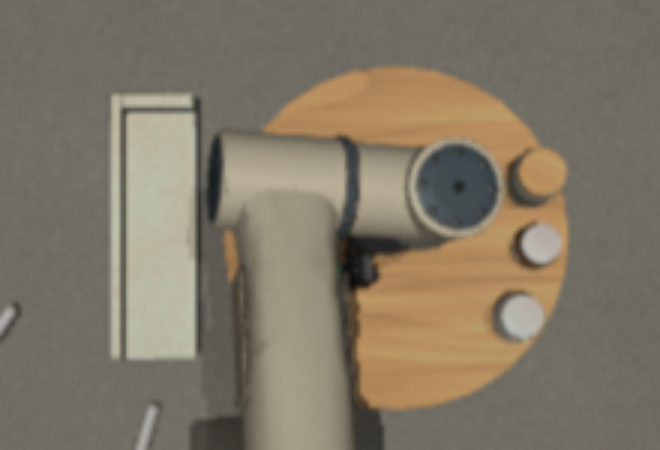

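The top view shows the arm over the box, hiding it, while the ledge and jars are undisturbed. I'll use the scene camera to track the box from here.

```bash
cat >> h.py <<'E'
def box(n="scene"):
    c=camera(n);P=cloud(c);r=[t for t in trace("box",n)]
    if not r: return c,None
    m=r[0]["mask"]&(P[...,2]>.125)&(P[...,2]<.157)&(c["range_z"]>0)
    g=c["pixels"].astype(int);m&=(g[...,1]>g[...,0]+15)&(g[...,1]>g[...,2]+10)
    q=P[m];x=cv2.minAreaRect(q[:,:2].astype(np.float32))
    print("box",np.round(x[0],4),np.round(x[1],3),round(x[2],1),"z",np.round(np.percentile(q[:,2],[5,50,95]),3),len(q))
    return c,q
E
python3 -m pendant '0 0 0 0 .5 0 1; 0 0 0 0 1 0 1; 0 0 0 0 1.5 0 1; 0 0 0 0 2 0 1; 0 0 0 0 2.5 0 1'
python3 -m pendant '0 0 0 0 .5 0 1; 0 0 0 0 1 0 1; 0 0 0 0 1.5 0 1; 0 0 0 0 2 0 1; 0 0 0 0 2.5 0 1'
python3 - <<'E'
from h import *
c,q=box();cv2.imwrite("pics/a2.png",cv2.resize(c["pixels"][120:300,130:370,::-1],None,fx=3,fy=3))
E
```

```text
time_s: 4.17
tcp_pos: [0.5512, 0.0124, 0.0831]
eef_rot: [179.9, 14.3, -88.7]
contact_force: [-1.3, -3.0, 1.0]
width: 0.0852
gripper_force: 1.5
time_s: 4.58
tcp_pos: [0.5515, 0.0374, 0.0832]
eef_rot: [179.9, 14.3, -88.7]
contact_force: [0.2, -3.3, -0.7]
width: 0.0853
gripper_force: 1.5
box [0.5672 0.1005] [0.167 0.115] 1.1 z [0.127 0.142 0.148] 623
```

View pics/a2.png

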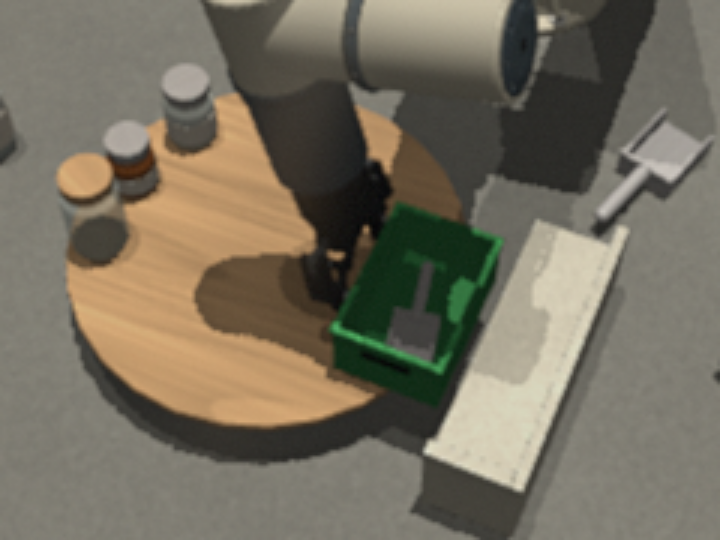

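The box now lies square to the ledge at crop (415,300), with the scoop in it and the jars untouched. I'll push on across the gap.

```bash
python3 -m pendant '0 0 0 0 .5 0 1; 0 0 0 0 1 0 1; 0 0 0 0 1.5 0 1; 0 0 0 0 2 0 1; 0 0 0 0 2.5 0 1'
python3 -m pendant '0 0 0 0 .5 0 1; 0 0 0 0 1 0 1; 0 0 0 0 1.5 0 1; 0 0 0 0 2 0 1; 0 0 0 0 2.5 0 1'
python3 - <<'E'
from h import *
box()
E
python3 -m pendant '0 0 0 0 .5 0 1; 0 0 0 0 1 0 1; 0 0 0 0 1.5 0 1; 0 0 0 0 2 0 1; 0 0 0 0 2.5 0 1'
python3 -m pendant '0 0 0 0 .3 0 1; 0 0 0 0 .6 0 1; 0 0 0 0 .9 0 1; 0 0 0 0 1.2 0 1; 0 0 0 0 1.5 0 1'
python3 - <<'E'
from h import *
c,q=box();cv2.imwrite("pics/a3.png",cv2.resize(c["pixels"][120:300,130:370,::-1],None,fx=3,fy=3))
E
```

```text
time_s: 5.1
tcp_pos: [0.5516, 0.0621, 0.0836]
eef_rot: [179.9, 14.3, -88.7]
contact_force: [0.3, -3.9, 2.3]
width: 0.0852
gripper_force: 2.2
time_s: 5.52
tcp_pos: [0.5516, 0.0874, 0.0835]
eef_rot: [179.9, 14.3, -88.7]
contact_force: [-0.5, -4.4, 1.8]
width: 0.085
gripper_force: 2.0
box [0.5663 0.152 ] [0.168 0.114] 1.2 z [0.128 0.141 0.148] 559
time_s: 6.03
tcp_pos: [0.5508, 0.1125, 0.0827]
eef_rot: [179.8, 14.3, -88.8]
contact_force: [0.1, -1.8, -2.0]
width: 0.0857
gripper_force: 1.1
time_s: 6.45
tcp_pos: [0.5513, 0.1271, 0.0832]
eef_rot: [179.9, 14.3, -88.7]
contact_force: [-0.3, -3.3, -0.8]
width: 0.0856
gripper_force: 2.0
box [0.5672 0.1903] [0.165 0.113] 1.5 z [0.127 0.14  0.145] 533
```

View pics/a3.png

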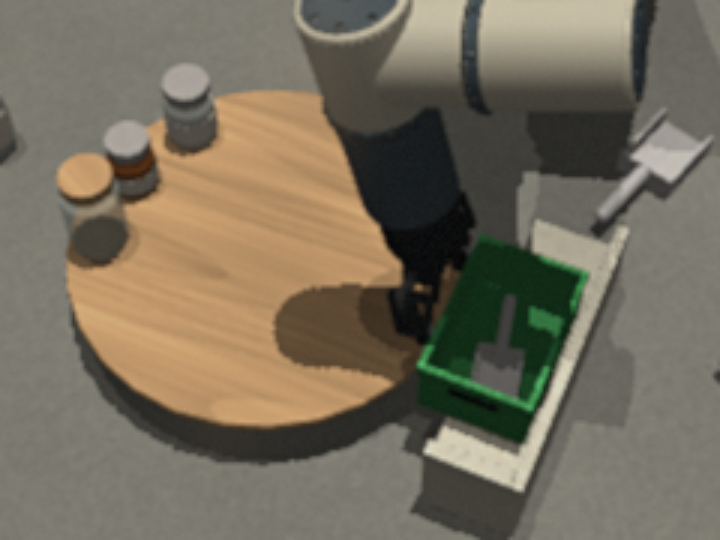

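The box is across the gap and on the ledge at crop (500,340), still short of the fence by about 7 mm. I'll close in gently until the force rises.

```bash
python3 -m pendant '0 0 0 0 .2 0 1; 0 0 0 0 .4 0 1; 0 0 0 0 .4 0 1'
python3 -m pendant '0 0 0 0 .1 0 1; 0 0 0 0 .2 0 1; 0 0 0 0 .2 0 1'
python3 -m pendant '0 0 0 0 .1 0 1; 0 0 0 0 .1 0 1'
python3 - <<'E'
from h import *
box()
E
```

```text
time_s: 6.8
tcp_pos: [0.5516, 0.131, 0.0835]
eef_rot: [179.9, 14.3, -88.7]
contact_force: [-0.0, -2.1, -0.3]
width: 0.0853
gripper_force: 1.0
time_s: 7.05
tcp_pos: [0.5516, 0.1328, 0.0835]
eef_rot: [179.9, 14.3, -88.7]
contact_force: [-0.7, -3.3, 0.7]
width: 0.0853
gripper_force: 1.5
time_s: 7.22
tcp_pos: [0.5515, 0.1335, 0.0834]
eef_rot: [179.9, 14.3, -88.7]
contact_force: [-0.5, -5.1, -0.0]
width: 0.0854
gripper_force: 2.3
box [0.5669 0.1947] [0.168 0.118] 1.2 z [0.127 0.14  0.146] 550
```

```bash
python3 -m pendant '0 0 0 0 .1 0 1; 0 0 0 0 .1 0 1'
python3 -m pendant '0 0 0 0 .1 0 1; 0 0 0 0 .1 0 1'
python3 -m pendant '0 0 0 0 .1 0 1; 0 0 0 0 .1 0 1'
```

```text
time_s: 7.48
tcp_pos: [0.5514, 0.1336, 0.0834]
eef_rot: [179.9, 14.2, -88.7]
contact_force: [0.1, -8.2, 1.7]
width: 0.0855
gripper_force: 4.0
time_s: 7.65
tcp_pos: [0.5515, 0.1337, 0.0834]
eef_rot: [179.9, 14.1, -88.7]
contact_force: [-1.3, -11.8, 2.1]
width: 0.0853
gripper_force: 5.5
time_s: 7.82
tcp_pos: [0.5515, 0.1337, 0.0834]
eef_rot: [179.9, 14.0, -88.7]
contact_force: [0.8, -13.7, 2.9]
width: 0.085
gripper_force: 7.0
```

Fence contact is confirmed: the force climbed to 14 N with no further motion. Now I'll back off, rise and go round to the -x end.

```bash
python3 -m pendant '0 0 0 0 -1.5 0 1; 0 0 0 0 -4 0 1; 0 0 0 0 -4 4 1; 0 0 0 0 -4 8 1; 0 0 0 -2 -4 12 .5'
python3 -m pendant '0 0 -.12 -2 0 2 .5; 0 0 -.24 -4 0 4 .5; 0 0 -.36 -7 0 4 .5; 0 0 -.48 -10 0 4 .5; 0 0 -.6 -12 0 4 .5'
python3 -m pendant '0 0 -.12 0 3 0 .5; 0 0 -.24 0 6 0 .5; 0 0 -.36 0 9 0 .5; 0 0 -.48 0 12 0 .5; 0 0 -.6 0 12.9 0 .5'
python3 -m pendant '0 0 -.12 0 0 0 .5; 0 0 -.24 0 0 0 .5; 0 0 -.3708 0 0 0 .5; 0 0 -.3708 0 0 0 .5'
python3 - <<'E'
from h import *
box();box("top")
E
```

```text
time_s: 8.23
tcp_pos: [0.5343, 0.0973, 0.2016]
eef_rot: [179.9, 14.4, -88.8]
contact_force: [0.5, 0.8, 1.4]
width: 0.0755
gripper_force: 0.0
time_s: 8.65
tcp_pos: [0.4109, 0.0975, 0.2411]
eef_rot: [179.8, 14.6, -123.5]
contact_force: [-0.3, 0.1, 0.4]
width: 0.0424
gripper_force: 0.0
time_s: 9.07
tcp_pos: [0.4122, 0.224, 0.2409]
eef_rot: [179.8, 14.3, -149.1]
contact_force: [0.8, -0.1, 0.9]
width: 0.0429
gripper_force: 0.0
time_s: 9.4
tcp_pos: [0.4122, 0.2226, 0.2401]
eef_rot: [179.9, 14.1, -170.4]
contact_force: [-0.2, -0.1, -0.5]
width: 0.0425
gripper_force: 0.0
box [0.5662 0.1961] [0.169 0.114] 1.3 z [0.127 0.14  0.146] 575
box [0.566  0.1969] [0.164 0.114] 1.3 z [0.127 0.14  0.148] 353
```

```bash
python3 -m pendant '0 0 -.1 0 -2.7 0 .5; 0 0 -.148 0 -2.7 -4 .5; 0 0 -.148 0 -2.7 -8 .5; 0 0 -.148 0 -2.7 -12 .5; 0 0 -.148 0 -2.7 -15.3 .5'
python3 -m pendant '0 0 0 1.5 0 0 .5; 0 0 0 3 0 0 .5; 0 0 0 4 0 0 .5; 0 0 0 5 0 0 .5; 0 0 0 5.5 0 0 .5'
python3 -m pendant '0 0 0 .5 0 0 .5; 0 0 0 1 0 0 .5; 0 0 0 1.5 0 0 .5; 0 0 0 2 0 0 .5; 0 0 0 2.5 0 0 .5'
python3 - <<'E'
from h import *
c,q=box();cv2.imwrite("pics/a4.png",cv2.resize(c["pixels"][120:300,130:370,::-1],None,fx=3,fy=3))
E
```

```text
time_s: 10.02
tcp_pos: [0.4123, 0.1933, 0.0855]
eef_rot: [179.9, 14.1, -178.6]
contact_force: [-0.0, 0.4, -1.0]
width: 0.0424
gripper_force: 0.0
time_s: 10.43
tcp_pos: [0.4695, 0.1944, 0.0881]
eef_rot: [179.9, 14.2, -178.7]
contact_force: [0.1, -0.4, -0.3]
width: 0.0425
gripper_force: 0.0
time_s: 10.85
tcp_pos: [0.4924, 0.1938, 0.0875]
eef_rot: [180.0, 14.1, -178.6]
contact_force: [-6.4, -0.3, 4.1]
width: 0.0427
gripper_force: 3.1
box [0.5789 0.196 ] [0.169 0.114] 1.5 z [0.127 0.14  0.145] 568
```

View pics/a4.png

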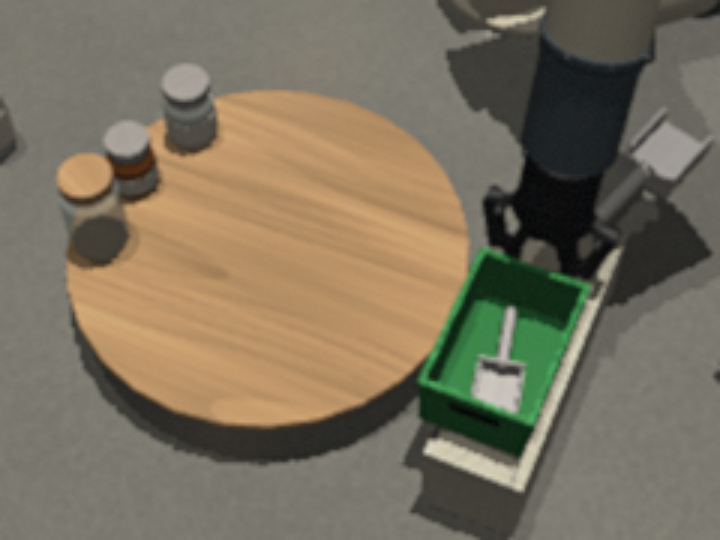

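The box at crop (500,350) stays square against the fence and moves along toward the cheek, with about 35 mm left.

```bash
python3 -m pendant '0 0 0 .5 0 0 .5; 0 0 0 1 0 0 .5; 0 0 0 1.5 0 0 .5; 0 0 0 2 0 0 .5; 0 0 0 2.5 0 0 .5'
python3 -m pendant '0 0 0 .2 0 0 .5; 0 0 0 .4 0 0 .5; 0 0 0 .5 0 0 .5; 0 0 0 .6 0 0 .5; 0 0 0 .6 0 0 .5'
python3 - <<'E'
from h import *
box()
E
python3 -m pendant '0 0 0 .1 0 0 .5; 0 0 0 .2 0 0 .5; 0 0 0 .2 0 0 .5'
python3 -m pendant '0 0 0 .1 0 0 .5; 0 0 0 .1 0 0 .5'
```

```text
time_s: 11.37
tcp_pos: [0.5174, 0.194, 0.0874]
eef_rot: [180.0, 14.1, -178.6]
contact_force: [-4.6, 0.8, 3.6]
width: 0.0428
gripper_force: 2.7
time_s: 11.78
tcp_pos: [0.5236, 0.194, 0.0874]
eef_rot: [180.0, 14.1, -178.6]
contact_force: [-4.3, 0.1, 2.7]
width: 0.0428
gripper_force: 2.1
box [0.6108 0.1965] [0.168 0.114] 1.8 z [0.127 0.14  0.145] 590
time_s: 12.13
tcp_pos: [0.5258, 0.1941, 0.0874]
eef_rot: [180.0, 14.1, -178.6]
contact_force: [-4.4, -0.5, 2.7]
width: 0.0426
gripper_force: 2.3
time_s: 12.3
tcp_pos: [0.5261, 0.194, 0.0873]
eef_rot: [180.0, 14.1, -178.7]
contact_force: [-9.9, 0.8, 6.0]
width: 0.0427
gripper_force: 4.9
```

```bash
python3 -m pendant '0 0 0 .1 0 0 .5; 0 0 0 .1 0 0 .5'
python3 -m pendant '0 0 0 .1 0 0 .5; 0 0 0 .1 0 0 .5'
python3 - <<'E'
from h import *
box()
E
python3 -m pendant '0 0 0 -2 0 0 .5; 0 0 0 -6 0 0 .5; 0 0 0 -9 0 4 .5; 0 0 0 -9 0 8 .5; 0 0 0 -9 0 12 .5'
python3 -m pendant '0 0 0 -3 0 4 .5; 0 0 0 -6 0 6 .5; 0 0 0 -8 0 6 .5'
python3 - <<'E'
from h import *
box();c,q=box("top");cv2.imwrite("pics/a5.png",cv2.resize(c["pixels"][120:220,170:310,::-1],None,fx=5,fy=5,interpolation=2))
P=cloud(c)
m=(P[...,2]>.1)&(P[...,2]<.114)&(P[...,0]>.3)&(P[...,0]<.8)&(P[...,1]>.24)&(P[...,1]<.36)
r=cv2.minAreaRect(P[m][:,:2].astype(np.float32));print("fence",r)
E
```

```text
time_s: 12.47
tcp_pos: [0.5263, 0.194, 0.0873]
eef_rot: [180.0, 14.0, -178.7]
contact_force: [-16.2, 2.0, 10.0]
width: 0.0428
gripper_force: 7.9
time_s: 12.63
tcp_pos: [0.5264, 0.194, 0.0872]
eef_rot: [180.0, 13.9, -178.7]
contact_force: [-20.9, 2.2, 14.8]
width: 0.0429
gripper_force: 10.9
box [0.6109 0.1962] [0.175 0.115] 1.5 z [0.127 0.14  0.145] 592
time_s: 13.15
tcp_pos: [0.4373, 0.1935, 0.2049]
eef_rot: [-180.0, 14.1, -178.5]
contact_force: [3.1, 1.6, 0.3]
width: 0.0424
gripper_force: 0.0
time_s: 13.4
tcp_pos: [0.3601, 0.1959, 0.2702]
eef_rot: [179.4, 14.6, -178.8]
contact_force: [-0.3, 1.7, -0.1]
width: 0.0426
gripper_force: 0.0
box [0.6141 0.1965] [0.167 0.115] 1.7 z [0.127 0.14  0.145] 574
box [0.6128 0.1973] [0.163 0.114] 1.4 z [0.131 0.14  0.148] 304
fence ((0.550041913986206, 0.2525883913040161), (0.3129609227180481, 0.022497879341244698), 0.14518848061561584)
```

View pics/a5.png

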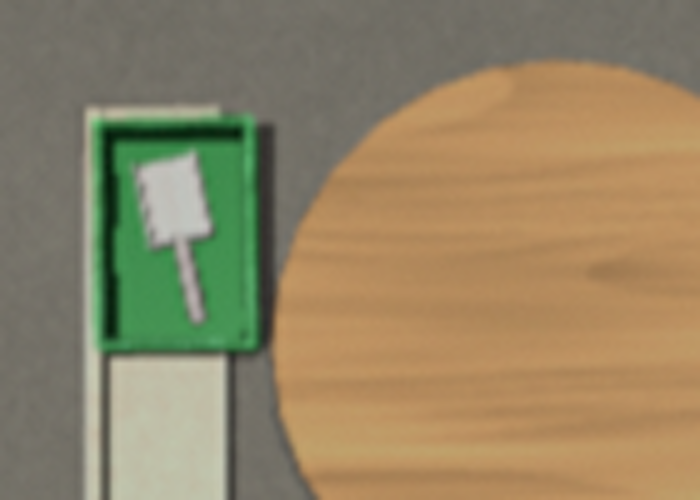

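The box at picture (178,235) sits flush against the fence on its left and the cheek at the top. It is square, with the scoop inside. Both contacts were confirmed by force stops, so I'm handing in.

```bash
python3 -c "
from bench import hand_in;print(hand_in())"
```

```text
the job is handed in; nothing more can be done
None
```

The green box, with the scoop inside, sits square on the ledge against the fence and the cheek, the jars were not touched, and the job was handed in at about 13.5 s; the hand-in returned no verdict.

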